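# Release the ratchet of a jar-lidding press

## Robot

A 7-joint arm with a two-finger parallel gripper is mounted at the origin on the work surface. World frame = base frame: x ahead of the robot, y to its left, z up, the work surface at z = 0. Lengths are in m, angles in rad, forces in N, time in s.
With the tool pointing down it reaches from about 0.425 to 0.925 m from the base axis. Payload 6.8 kg.
Tool frame: the origin (TCP) lies on the front face of the gripper's body, between the roots of the fingers; the fingertips stand 73 mm ahead of it and the grasp point (between the pads) lies 54 mm ahead of it; z points along the fingers, y is the line along which they close (so a half turn about z gives the same grasp; the last joint's range is limited). The gripper opens to 85 mm and grips with 20 to 120 N. Pads are 22 mm wide; open, the fingers measure 114 mm over their backs; the gripper's body (76 mm by 85 mm) begins 54 mm behind the grasp point. The pads swing forward as they close: fully open they stand 13 mm farther back than shut.
Start: joints at [1.133, 0.477, 0.022, 1.555, -0.011, 1.109, -0.083], TCP at [0.219, -0.639, 0.304] pointing down, gripper open.
Joint ranges: [-2.96, 2.96], [-0.34, 2.1], [-1.41, 1.46], [0.24, 2.44], [-1.37, 4.51], [0.17, 1.92], [-2.96, 2.96]. Speed limits (rad/s): [2.39, 2.39, 3.14, 3.14, 3.14, 3.14, 3.14].

## Interface

Orientations are given as a unit quaternion [w, x, y, z].
In Python, from station import bot, optics gives the robot as it stands.
- The arm moves only by the tool drive_tool, never from a script. Its argument "deltas" is a list of rows, each an object with "gripper": the closure in counts, from 0 (fully open) to 255 (shut); "offset": the shift along the tool's x, y, z in units of 1000 mm (1.0 is 1000 mm), a list of three; "angular": the turn, a rotation vector about the tool's x, y, z in units of 45 degrees (1.0 is 45 degrees), a list of three. In form: [{"gripper": gripper, "offset": [dx, dy, dz], "angular": [rx, ry, rz]}, ...]. A call has 1 to 5 rows; each row is the pose to reach, as a shift and turn from the pose commanded when the call began, along the tool's axes at that moment; what a row does not reach only later rows make up. A row lasts 1/10 s, in which the tool goes at most 50 mm and 8.59 degrees, less where a joint would pass 70% of its speed; a pose out of reach is approached as far as the arm can. A call with a number of a shift or a turn outside -1 to 1 is refused whole. A call with a gripper value outside its range is refused whole. The fingers move at their own pace and stop on an object; "grip_force" is the grip in N (left out, the last holds). Time passes only in rows, so rows that repeat a pose let the fingers close. It gives the time, the measured TCP pose, the force, the opening and the grip force at its end, in the units of the state.
- bot.get_obs(): the state, without advancing time (a new reading comes with each control period).
- optics.read_camera(name): name is "side" or "top" or "wrist"; returns the picture (400x640x3 uint8, blue, green, red); there is no depth.
- optics.camera_model(name): a dict with "fx", "fy", "cx", "cy" (pixels), "dist" ([k1, k2, p1, p2, k3] as OpenCV has them; the pictures are not rectified), "cam_to_world" (4x4, takes a point from camera to world coordinates). Camera axes: x right, y up, looking along -z (the intrinsics and any distortion apply to the point x, -y, -z); pixel columns grow to the right and rows downward; lengths in m; the calibration is good to about 2 mm. A picture is of the moment at which its call begins: read the wrist's pose just before it. camera_model takes no time and is no camera call; for the wrist camera it gives the pose at the moment of the call.
- bot.hand_in(): hands the job in; it is judged then, once.
The state is a dict: "t": time; "q": joint angles; "joint_vel": joint speeds; "joint_torque": joint torques, N m; "eef_pos": TCP position; "tool_rot": TCP orientation; "contact_force": force on the tool from outside, world axes, zero at the start; "torque": the same for the moment, N m; "gripper_width": opening from 0.0 (shut) to 1.0 (fully open); "grasp_force": force on a finger pad.
Only numpy, scipy, OpenCV 4.12 (cv2) and the standard library are available. Lean on these libraries where they do the work, as an engineer would, in place of code of your own. Each camera call takes 0.05 s, during which the arm holds its last target. There are 200 camera calls.

## Task

The lid is on: release the ratchet press so that the jar can be taken out. Ease the spoked hand wheel a little forward to take the load off the pawl, without pressing hard on the jar; throw the pawl right back, clear of the ratchet, without wrenching it; then wind the wheel backward until the ram is fully up and snug against its stop, without jamming it. Leave the jar and everything else on the bench where they stand.

Things in the scene. Friction and masses are not known exactly. Their poses are not given: they have to be found in the camera images.
- press: Grey cast-iron bench press, fixed. Origin: underside of its base plate, right below the wheel shaft; x points from the ram to the column (away from the operator's side), y along the shaft to the spoked hand wheel, z up. Base plate x -95 to 115 mm, y +-65, 16 mm thick; column x 55 to 100, y +-25. The shaft axis runs along y, 164 mm up, at x 0.
- head: Head of the press, fixed on the column: x -49 to 101 mm, y -25 to 25, z 128 to 196 in the press frame, with a bracket for the pawl on its -y side (x 30 to 90, y -30 to -24, up to z 228). Origin as press. The stop collar on the ram comes up against its flat underside.
- wheel (a joint): Angle of hand wheel, shaft and ratchet, rad; about 0 at the start. Positive = backward: wheel top goes to +x, far spokes go down, ram rises 18 mm per rad. Negative = forward: near spokes down, pad sinks, meeting the lid at about -0.11. Stiff: 0.7 N m of drag (0.13 less forward, more backward, for the ram; a little more when fast); it stays where left. The stop is met somewhere from 1.5 to 2.3: feel for it.
- ball_a (a point): Centre of a black ball, 24 mm thick, ending a hand wheel spoke. The four spokes, 10 mm steel rods 90 degrees apart, lie in the plane y = 90 mm of the press, ball centres 95 mm from the shaft axis. At wheel 0 this spoke points up and away (+x), 50 degrees above level; it sinks as the wheel turns backward.
- ball_b (a point): Ball of the next spoke: at wheel 0 it points up and towards the operator (-x), 40 degrees above level; pressing it down turns the wheel forward.
- ball_c (a point): Ball of the spoke opposite ball_a: at wheel 0 it points down and to -x, 50 degrees below level.
- ball_d (a point): Ball of the spoke opposite ball_b: at wheel 0 it points down and to +x, 40 degrees below level.
- ratchet: Steel ratchet wheel on the -y end of the same shaft (y -42 to -30 mm of the press), 92 mm across, 16 saw teeth 9 mm deep. Origin: on the shaft axis, in the middle plane of the press. While one of its teeth bears on the hooked nose, the pawl cannot come out: the wheel must first stand about 0.07 rad forward.
- pawl (a joint): Angle of the pawl, rad: about 0 with its nose in the teeth; grows as the nose lifts and the lever swings over to +x; 1.48 = thrown right back on its rest pin. Pivot along y at x 55 mm, z 216 of the press. Only its weight holds it: past about 0.75 it falls on over and stays back, before that it drops in again. Free, it takes under 1 N at the ball; a jammed one resists.
- pawl_ball (a point): Centre of the black ball, 20 mm thick, on the pawl's 8 mm lever, 52 mm from the pivot, in the plane y = -36 mm of the press. With the pawl in it stands 26 mm to -x of the pivot and 45 mm above it (261 mm above the bench); pushed towards +x it lifts the pawl.
- nose: Nose of the pawl, 10 mm thick, hooked between two teeth on top of the ratchet wheel at the start. Origin: on the pivot axis, in the middle plane of the press (not in the pawl's own plane).
- ram: Square steel ram, 22 mm, at x -28 mm of the press, geared to the shaft, with a round pad 60 mm across and 10 mm thick at its foot. Origin: centre of the pad's underside, 68 mm above the bench at wheel 0. A steel collar, 36 mm square, clamped on it between pad and head is its up stop; its height differs every time. The ram's top stands 24 to 66 mm above the head.
- jar: Loose squat amber glass jar with an aluminium lid, 78 mm wide, 50 mm tall, about 0.3 kg, standing under the pad on the base plate (top of the lid 66 mm above the bench). Origin: centre of its underside.
- jar_done: Bystander: finished squat amber glass jar, 78 mm wide, 50 mm tall, aluminium lid; stands on the bench. Origin: centre of its underside.
- jar_done2: Bystander: finished squat clear glass jar, same size and lid; stands on the bench. Origin: centre of its underside.
- dish: Bystander: single flat clear culture dish, 93 mm wide, 16 mm tall, on the bench. Origin: centre of its underside.
- dish_pair: Bystander: two culture dishes stacked, 93 mm wide, 31 mm tall, on the bench. Origin: centre of its underside.
- lids: Bystander: stack of three spare aluminium jar lids, 80 mm wide, 36 mm tall, on the bench. Origin: centre of its underside.
- tube: Bystander: clear sample tube with a blue cap lying on the bench, 115 mm long, 32 mm thick. Origin: centre of its underside, half-way along it.
- bowl: Bystander: stainless steel bowl, 190 mm wide, 60 mm tall, on the bench. Origin: centre of its underside.
Not all that is in view belongs to the job. What is shaped like the jar but red is not meant.

How it is judged:
On the way, in this order (a step that is already met when the one before it is completed fails the run):
1. the wheel is eased forward by some 0.06 rad or more while the pawl is still in the teeth (value of joint wheel below -0.058 rad and value of joint pawl below 0.3 rad), for 0.1 s.
2. the pawl is thrown back clear of the ratchet before the wheel is turned backward (value of joint pawl above 1.2 rad and value of joint wheel below 0.1 rad), for 0.2 s.
At the end, for the whole second after the job is handed in: The pawl lies thrown back (past 1.2 rad), the ram is up with its collar bearing on the head (more than 2 N left between them, held by the wheel's own drag), the wheel is still, and the jar stands upright within 10 mm of where it was (value of joint pawl above 1.2 rad and contact force between ram and head above 2 N and velocity of joint wheel between -0.05 and 0.05 rad/s and distance of jar from where it was at the start of the episode below 0.01 m and angle between jar's own z axis and vertical below 0.1 rad); the robot touches nothing.
It fails at once if the pawl is wrenched against the tooth, or the wheel forced back against the pawl (over 12 N between nose and ratchet) (contact force between nose and ratchet above 12 N).
It fails at once if the pad is pressed hard onto the jar (over 100 N) (contact force between ram and jar above 100 N).
It fails at once if the ram is jammed hard against its stop (over 140 N) (contact force between ram and head above 140 N).
It fails at once if the jar under the press is shifted by more than 10 mm (distance of jar from where it was at the start of the episode above 0.01 m).
It fails at once if another thing on the bench is shifted by more than 15 mm (distance of any of jar_done, jar_done2, dish, dish_pair, lids, tube, bowl from where it was at the start of the episode above 0.015 m).
It also fails if it takes over 72 s, if anything falls off the work surface, if the arm or the gripper's body presses on something with over 40 N, if the wrist force passes 120 N, or if a joint passes its speed limit or range.

## Working session

There is one attempt and no reset: what is moved stays moved. The work goes in short steps, Python scripts to look and compute and a tool call to move; the robot and the scene stay as the last step left them, time stands still between calls to the robot, and variables do not carry over. Pictures are saved under pics/ and viewed, at most 10 in all, crops included, and the job is handed in when it is done.

Besides the shell and the picture viewer there is one more tool, called as name(argument=value, ...) on one line, values as JSON. drive_tool: Moves the arm, as the interface text tells. Its arguments: {"type":"object","properties":{"deltas":{"type":"array"},"grip_force":{"type":"number"}},"required":["deltas"]}

```bash
mkdir -p pics
cat > h.py <<'E'
import numpy as np, cv2, sys
from station import bot, optics
def ray(m,u,v):
    K=np.array([[m['fx'],0,m['cx']],[0,m['fy'],m['cy']],[0,0,1]])
    p=cv2.undistortPoints(np.array([[[u,v]]],float),K,np.array(m['dist'],float))[0,0]
    T=np.array(m['cam_to_world']); d=T[:3,:3]@np.array([p[0],-p[1],-1]); return T[:3,3],d/np.linalg.norm(d)
def plane(m,u,v,z):
    o,d=ray(m,u,v); return o+d*(z-o[2])/d[2]
def tri(l):
    A=np.zeros((3,3));b=np.zeros(3)
    for m,u,v in l:
        o,d=ray(m,u,v);P=np.eye(3)-np.outer(d,d);A+=P;b+=P@o
    x=np.linalg.solve(A,b); return x,[float(np.linalg.norm(np.cross(x-ray(*k)[0],ray(*k)[1]))) for k in l]
def proj(m,P):
    K=np.array([[m['fx'],0,m['cx']],[0,m['fy'],m['cy']],[0,0,1]])
    T=np.linalg.inv(np.array(m['cam_to_world'])); c=(T[:3,:3]@np.atleast_2d(P).T).T+T[:3,3]; c=c*[1,-1,-1]
    return cv2.projectPoints(c,np.zeros(3),np.zeros(3),K,np.array(m['dist'],float))[0][:,0]
E
python3 - <<'E'
from h import *
for n in ['side','top']:
    im=optics.read_camera(n); cv2.imwrite(f'pics/{n}0.png',im)
    m=optics.camera_model(n); print(n,m['fx'],np.round(m['cam_to_world'],3).tolist())
o=bot.get_obs();print({k:np.round(v,3).tolist() for k,v in o.items()})
E
```

```text
side 460.98600269233606 [[-0.829, 0.33, -0.451, 0.015], [-0.558, -0.517, 0.649, 0.778], [-0.019, 0.79, 0.613, 0.85], [0.0, 0.0, 0.0, 1.0]]
top 498.2736655320744 [[-0.012, 0.993, -0.116, 0.367], [-1.0, -0.01, 0.019, 0.065], [0.018, 0.116, 0.993, 1.641], [0.0, 0.0, 0.0, 1.0]]
{'t': 0.1, 'q': [1.133, 0.478, 0.022, 1.556, -0.011, 1.109, -0.083], 'joint_vel': [-0.0, 0.001, -0.001, -0.003, 0.0, 0.001, -0.001], 'joint_torque': [0.005, -59.776, 1.614, -28.195, 0.013, 0.005, -0.0], 'eef_pos': [0.218, -0.638, 0.303], 'tool_rot': [-0.001, 0.986, 0.164, -0.0], 'contact_force': [-0.768, -0.387, 0.33], 'torque': [0.005, -0.067, 0.019], 'grasp_force': 0.0, 'gripper_width': 1.005}
```

View pics/side0.png

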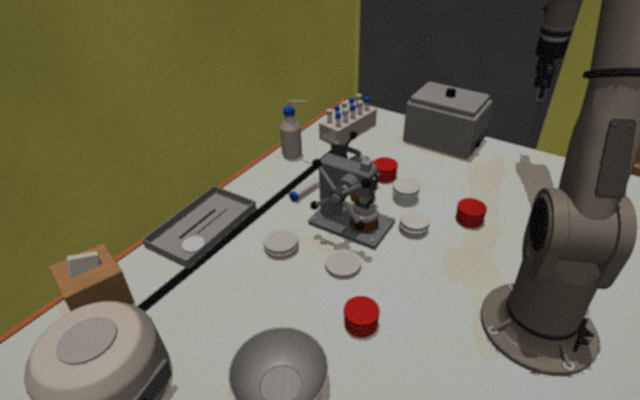

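View pics/top0.png

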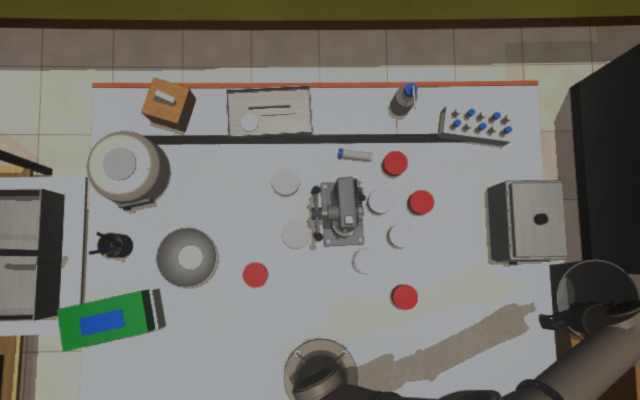

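The press stands at top (343,205) and side (350,200), with its wheel on the +y side. Red jars are distractors. I'll take close crops.

Run:
```python
from h import *
a=cv2.imread('pics/top0.png')[165:260,295:385]; b=cv2.imread('pics/side0.png')[125:250,290:410]
a=cv2.resize(a,None,fx=4.4,fy=4.4,interpolation=cv2.INTER_CUBIC); b=cv2.resize(b,None,fx=3.3,fy=3.3,interpolation=cv2.INTER_CUBIC)
h=max(a.shape[0],b.shape[0]); c=np.zeros((h,a.shape[1]+b.shape[1],3),np.uint8); c[:a.shape[0],:a.shape[1]]=a; c[:b.shape[0],a.shape[1]:]=b
c=np.clip(c*1.6,0,255).astype(np.uint8)
print(c.shape); cv2.imwrite('pics/crop0.png',c)
# base plate corner check from top, dark blobs
for n,(x0,y0,x1,y1) in {'top':(295,165,385,260),'side':(290,125,410,250)}.items():
    im=cv2.imread(f'pics/{n}0.png'); g=im.max(2)[y0:y1,x0:x1]; k,l,s,ce=cv2.connectedComponentsWithStats((g<38).astype(np.uint8))
    print(n,[(np.round(ce[i]+[x0,y0],1).tolist(),s[i,4].tolist()) for i in range(1,k) if s[i,4]>8])
```

```text
(418, 792, 3)
top []
side [([352.5, 134.8], 34), ([340.4, 149.7], 148), ([305.8, 173.2], 178), ([368.8, 183.9], 161), ([341.5, 199.2], 24), ([364.0, 203.4], 62), ([313.6, 205.2], 19), ([358.6, 226.3], 82)]
```

View pics/crop0.png

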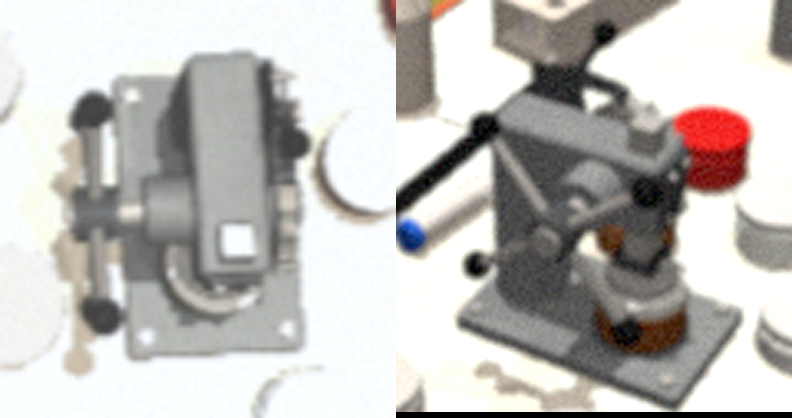

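Run:
```python
from h import *
t=optics.camera_model('top');s=optics.camera_model('side')
T=lambda x,y:(t,295+x/4.4-.4,165+y/4.4-.4); S=lambda x,y:(s,290+(x-396)/3.3-.35,125+y/3.3-.35)
R={}
for n,a,b in [('a',(94,108),(486,125)),('b',(100,315),(649,193)),('pawl',(296,142),(603,32))]:
    x,e=tri([T(*a),S(*b)]); R[n]=x; print(n,x.round(4),np.round(e,4))
cs=np.array([plane(*T(*c),.016) for c in [(118,76),(130,357),(302,347)]]+[plane(*S(*c),.016) for c in [(460,320),(670,400),(741,315)]])
print(cs.round(4))
# fit press pose (x,y,yaw) to points
P={'a':(95*np.cos(np.radians(50)),90,164+95*np.sin(np.radians(50))),'b':(-95*np.cos(np.radians(40)),90,164+95*np.sin(np.radians(40))),'pawl':(29,-36,261)}
A=[np.array(P[k])[:2]/1e3 for k in P]; B=[R[k][:2] for k in P]
cor=[(115,65),(-95,65),(-95,-65),(115,65),(-95,65),(-95,-65)]
A+= [np.array(c)/1e3 for c in cor]; B+=[c[:2] for c in cs]
A=np.array(A);B=np.array(B)
def fit(A,B):
    a=A-A.mean(0);b=B-B.mean(0);th=np.arctan2((a[:,0]*b[:,1]-a[:,1]*b[:,0]).sum(),(a*b).sum());Rm=np.array([[np.cos(th),-np.sin(th)],[np.sin(th),np.cos(th)]])
    t=B.mean(0)-Rm@A.mean(0);print(th,t.round(4),(1e3*(B-A@Rm.T-t)).round(1).tolist());return th,t
fit(A,B);fit(A[:3],B[:3])
print({k:P[k][2] for k in P})
```

```text
a [0.5651 0.0145 0.2356] [0.0016 0.0016]
b [0.4304 0.0114 0.2243] [0.0031 0.0031]
pawl [ 0.54   -0.1121  0.2597] [0.0001 0.0001]
[[ 0.6218 -0.0108  0.016 ]
 [ 0.4118 -0.0166  0.016 ]
 [ 0.4178 -0.144   0.016 ]
 [ 0.6079 -0.001   0.016 ]
 [ 0.4118 -0.0114  0.016 ]
 [ 0.4123 -0.1343  0.016 ]]
0.03352388073671642 [ 0.5068 -0.0748] [[0.4, -2.7], [-0.6, -1.2], [3.0, -2.2], [2.3, -4.8], [2.1, -3.5], [3.8, -1.0], [-11.6, 5.1], [2.2, 1.7], [-1.7, 8.7]]
0.04115115299967038 [ 0.5081 -0.0769] [[-0.2, -1.0], [-1.2, 1.4], [1.5, -0.4]]
{'a': np.float64(236.7742220963029), 'b': np.float64(225.06482292022122), 'pawl': 261}
```

Candidates for the balls: wheel balls at side (317,163)=a, (367,183)=b, (314,205)=d, (360,225)=c, and the pawl ball at side (353,135) / top (362,197). Their measured heights of 0.236, 0.224 and 0.260 match the text's 0.237, 0.225 and 0.261. The press is at (0.508,-0.077) with yaw of about 0.04. I'll grasp ball_a for the easing.

```bash
cat >> h.py <<'E'
from scipy.spatial.transform import Rotation as Ro
YAW=0.037; C=np.array([.508,-.0765])
def R0(tilt=0): return Ro.from_euler('z',YAW)*Ro.from_euler('y',tilt)*Ro.from_euler('x',np.pi)
def goto(p,tilt=0):
    o=bot.get_obs(); R=Ro.from_quat(np.roll(o['tool_rot'],-1)); tg=R0(tilt)
    print('t',round(o['t'],2),'pos',np.round(o['eef_pos'],4),'F',np.round(o['contact_force'],1),'w',round(o['gripper_width'],3),
     'offset',R.inv().apply(np.array(p)-o['eef_pos']).round(4).tolist(),'ang',(np.degrees((R.inv()*tg).as_rotvec())/45).round(3).tolist())
def W(x,y,z):
    c,s=np.cos(YAW),np.sin(YAW); return np.array([C[0]+c*x-s*y,C[1]+s*x+c*y,z])
E
python3 -c "
from h import *
goto([.565,.0145,.43])"
```

```text
t 0.1 pos [ 0.2185 -0.6382  0.303 ] F [-0.8 -0.4  0.3] w 1.005 offset [0.5393, -0.5055, -0.1262] ang [-0.002, 0.0, 0.373]
```

drive_tool(deltas=[{"gripper": 100,"offset": [0,0,-0.05],"angular": [0,0,0.1]},{"gripper": 100,"offset": [0.05,-0.05,-0.1],"angular": [0,0,0.2]},{"gripper": 100,"offset": [0.54,-0.505,-0.126],"angular": [0,0,0.373]},{"gripper": 100,"offset": [0.54,-0.505,-0.126],"angular": [0,0,0.373]},{"gripper": 100,"offset": [0.54,-0.505,-0.126],"angular": [0,0,0.373]}], grip_force=40)

```text
t: 0.6
eef_pos: [0.3077, -0.468, 0.3928]
tool_rot: [-0.0, 1.0, 0.018, -0.0]
contact_force: [1.5, -0.0, -1.0]
gripper_width: 0.606
grasp_force: 0.0
```

```bash
python3 -c "
from h import *
goto([.565,.0145,.43])"
```

```text
t 0.6 pos [ 0.3077 -0.468   0.3928] F [ 1.5 -0.  -1. ] w 0.606 offset [0.2747, -0.4729, -0.0371] ang [-0.0, 0.0, -0.001]
```

drive_tool(deltas=[{"gripper": 100,"offset": [0.275,-0.473,-0.037],"angular": [0,0,0]},{"gripper": 100,"offset": [0.275,-0.473,-0.037],"angular": [0,0,0]},{"gripper": 100,"offset": [0.275,-0.473,-0.037],"angular": [0,0,0]},{"gripper": 100,"offset": [0.275,-0.473,-0.037],"angular": [0,0,0]},{"gripper": 100,"offset": [0.275,-0.473,-0.037],"angular": [0,0,0]}])

```text
t: 1.1
eef_pos: [0.4248, -0.2479, 0.4097]
tool_rot: [0.0, 1.0, 0.018, -0.0]
contact_force: [0.6, -0.6, -0.0]
gripper_width: 0.607
grasp_force: 0.0
```

```bash
python3 -c "
from h import *
goto([.565,.0145,.40])"
```

```text
t 1.1 pos [ 0.4248 -0.2479  0.4097] F [ 0.6 -0.6 -0. ] w 0.607 offset [0.1497, -0.2571, 0.0097] ang [0.0, 0.0, -0.0]
```

drive_tool(deltas=[{"gripper": 100,"offset": [0.15,-0.257,0.01],"angular": [0,0,0]},{"gripper": 100,"offset": [0.15,-0.257,0.01],"angular": [0,0,0]},{"gripper": 100,"offset": [0.15,-0.257,0.01],"angular": [0,0,0]},{"gripper": 100,"offset": [0.15,-0.257,0.01],"angular": [0,0,0]},{"gripper": 100,"offset": [0.15,-0.257,0.01],"angular": [0,0,0]}])

```text
t: 1.6
eef_pos: [0.5428, -0.0279, 0.4011]
tool_rot: [0.0, 1.0, 0.018, -0.0]
contact_force: [0.5, -1.0, 0.3]
gripper_width: 0.609
grasp_force: 0.0
```

drive_tool(deltas=[{"gripper": 100,"offset": [0,0,0],"angular": [0,0,0]},{"gripper": 100,"offset": [0,0,0],"angular": [0,0,0]},{"gripper": 100,"offset": [0,0,0],"angular": [0,0,0]}])

```text
t: 1.9
eef_pos: [0.5419, -0.0311, 0.4009]
tool_rot: [0.0, 1.0, 0.018, -0.001]
contact_force: [0.6, 0.2, 0.2]
gripper_width: 0.61
grasp_force: 0.0
```

```bash
python3 -c "
from h import *
goto([.565,.0145,.29])
m=optics.camera_model('wrist');im=optics.read_camera('wrist')
for p in [(.565,.0145,.2356),(.4305,.0115,.2245),(.54,-.112,.26)]: 
    q=proj(m,np.array(p))[0];print(q); cv2.drawMarker(im,tuple(int(v) for v in q),(0,255,0),0,8)
cv2.imwrite('pics/w1.png',im)"
```

```text
t 1.9 pos [ 0.5419 -0.0311  0.4009] F [0.6 0.2 0.2] w 0.61 offset [0.0248, -0.0448, 0.1109] ang [0.001, 0.001, -0.003]
[266.73760578 171.52461911]
[273.81852356 303.96956187]
[424.94926005 214.56405475]
```

View pics/w1.png

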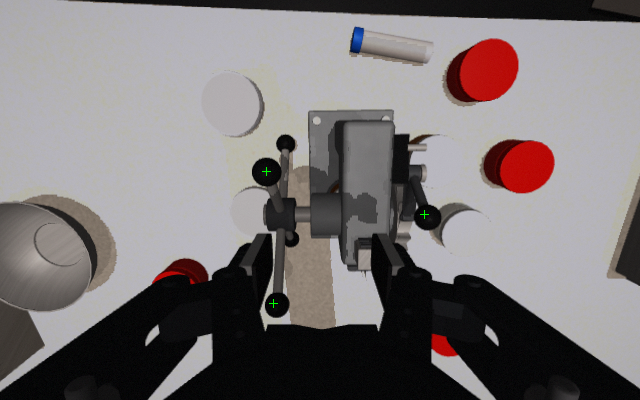

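The wrist picture shows the predicted points sitting on ball_a (266,171), ball_b (277,304) and the pawl ball (427,216), within 3 px. I'll descend onto ball_a.

drive_tool(deltas=[{"gripper": 110,"offset": [0.025,-0.045,0],"angular": [0,0,0]},{"gripper": 110,"offset": [0.025,-0.045,0],"angular": [0,0,0]},{"gripper": 110,"offset": [0.025,-0.045,0.05],"angular": [0,0,0]},{"gripper": 110,"offset": [0.025,-0.045,0.1],"angular": [0,0,0]},{"gripper": 110,"offset": [0.025,-0.045,0.111],"angular": [0,0,0]}])

```text
t: 2.45
eef_pos: [0.5626, 0.0143, 0.2853]
tool_rot: [0.001, 1.0, 0.018, -0.005]
contact_force: [-0.2, 0.1, -0.6]
gripper_width: 0.57
grasp_force: 0.0
```

drive_tool(deltas=[{"gripper": 110,"offset": [0,0,0],"angular": [0,0,0]},{"gripper": 110,"offset": [0,0,0],"angular": [0,0,0]}])

```text
t: 2.65
eef_pos: [0.5669, 0.0159, 0.2926]
tool_rot: [-0.0, 1.0, 0.018, 0.002]
contact_force: [0.0, 0.2, -0.0]
gripper_width: 0.571
grasp_force: 0.0
```

```bash
python3 -c "
from h import *
goto([.565,.0145,.29])
im=optics.read_camera('wrist')
cv2.imwrite('pics/w2.png',cv2.resize(im[100:400,130:510],None,fx=1.5,fy=1.5))"
```

```text
t 2.65 pos [0.5669 0.0159 0.2926] F [ 0.   0.2 -0. ] w 0.571 offset [-0.0019, 0.0014, 0.0026] ang [-0.0, -0.004, -0.001]
```

View pics/w2.png

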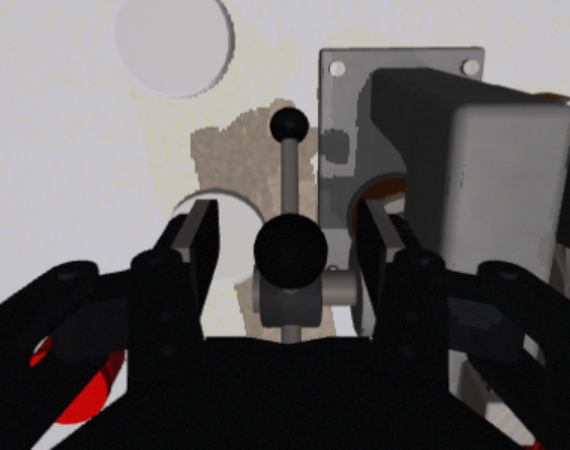

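Ball_a sits centred between the pads, so I'll close.

drive_tool(deltas=[{"gripper": 255,"offset": [-0.001,0,0.003],"angular": [0,0,0]},{"gripper": 255,"offset": [-0.001,0,0.003],"angular": [0,0,0]},{"gripper": 255,"offset": [-0.001,0,0.003],"angular": [0,0,0]},{"gripper": 255,"offset": [-0.001,0,0.003],"angular": [0,0,0]},{"gripper": 255,"offset": [-0.001,0,0.003],"angular": [0,0,0]}])

```text
t: 3.2
eef_pos: [0.5654, 0.0151, 0.289]
tool_rot: [0.001, 1.0, 0.018, 0.001]
contact_force: [-0.3, -3.4, 5.2]
gripper_width: 0.252
grasp_force: 38.9
```

drive_tool(deltas=[{"gripper": 255,"offset": [0,0,0],"angular": [0,0,0]},{"gripper": 255,"offset": [0,0,0],"angular": [0,0,0]},{"gripper": 255,"offset": [0,0,0],"angular": [0,0,0]}])

```text
t: 3.5
eef_pos: [0.5654, 0.0151, 0.289]
tool_rot: [0.001, 1.0, 0.018, 0.001]
contact_force: [-0.2, -3.6, 5.6]
gripper_width: 0.251
grasp_force: 38.9
```

drive_tool(deltas=[{"gripper": 255,"offset": [-0.002,0,-0.002],"angular": [0,0,0]},{"gripper": 255,"offset": [-0.004,0,-0.0035],"angular": [0,0,0]},{"gripper": 255,"offset": [-0.006,0,-0.005],"angular": [0,0,0]},{"gripper": 255,"offset": [-0.007,0,-0.006],"angular": [0,0,0]},{"gripper": 255,"offset": [-0.007,0,-0.006],"angular": [0,0,0]}])

```text
t: 4.0
eef_pos: [0.559, 0.0149, 0.294]
tool_rot: [0.001, 1.0, 0.018, 0.002]
contact_force: [3.9, -3.1, -1.5]
gripper_width: 0.251
grasp_force: 39.4
```

drive_tool(deltas=[{"gripper": 255,"offset": [-0.001,0,-0.001],"angular": [0,0,0]},{"gripper": 255,"offset": [-0.001,0,-0.001],"angular": [0,0,0]},{"gripper": 255,"offset": [-0.001,0,-0.001],"angular": [0,0,0]}])

```text
t: 4.3
eef_pos: [0.5579, 0.0148, 0.2948]
tool_rot: [0.001, 1.0, 0.018, 0.002]
contact_force: [5.1, -3.9, -2.6]
gripper_width: 0.251
grasp_force: 39.4
```

```bash
python3 -c "
from h import *
goto([.565,.0145,.29])
im=optics.read_camera('side'); cv2.imwrite('pics/s1.png',im)
m=optics.camera_model('side')
g=im.max(2)[125:250,290:410];k,l,s,ce=cv2.connectedComponentsWithStats((g<38).astype(np.uint8))
print([(np.round(ce[i]+[290,125],1).tolist(),s[i,4].tolist()) for i in range(1,k) if s[i,4]>8])
for th in [0,-.05,-.1]:
  for n,a in [('b',140),('d',-40),('c',-130)]:
    a=np.radians(a)-th; print(th,n,proj(m,W(.095*np.cos(a),.09,.164+.095*np.sin(a)))[0].round(1))
"
```

```text
t 4.3 pos [0.5579 0.0148 0.2948] F [ 5.1 -3.9 -2.6] w 0.251 offset [0.0071, 0.0005, 0.0048] ang [0.001, -0.004, -0.001]
[([318.8, 146.9], 1189), ([352.0, 134.9], 34), ([369.4, 185.6], 128), ([332.2, 191.9], 9), ([340.9, 197.3], 33), ([311.7, 202.2], 18), ([364.2, 203.9], 58), ([356.1, 226.2], 80)]
0 b [364.5 182.4]
0 d [313.5 204. ]
0 c [358.5 224.4]
-0.05 b [365.6 184.1]
-0.05 d [312.5 202.5]
-0.05 c [357.2 224.8]
-0.1 b [366.6 185.8]
-0.1 d [311.6 201. ]
-0.1 c [355.8 225.2]
```

The side picture shows balls d, c and b shifted as the model predicts for a wheel angle of about -0.098. I'll release and go to the pawl.

drive_tool(deltas=[{"gripper": 110,"offset": [0,0,0],"angular": [0,0,0]},{"gripper": 110,"offset": [0,0,0],"angular": [0,0,0]},{"gripper": 110,"offset": [0,0,0],"angular": [0,0,0]},{"gripper": 110,"offset": [0,0,-0.05],"angular": [0,0,0]},{"gripper": 110,"offset": [0,0,-0.1],"angular": [0,0,0]}])

```text
t: 4.85
eef_pos: [0.5557, 0.0162, 0.3944]
tool_rot: [-0.0, 1.0, 0.019, -0.002]
contact_force: [1.5, 0.3, 1.5]
gripper_width: 0.568
grasp_force: 0.0
```

```bash
python3 -c "
from h import *
goto([.502,-.114,.395])"
```

```text
t 4.85 pos [0.5557 0.0162 0.3944] F [1.5 0.3 1.5] w 0.568 offset [-0.0586, 0.1281, -0.0005] ang [-0.001, 0.005, 0.001]
```

drive_tool(deltas=[{"gripper": 255,"offset": [-0.02,0.045,0],"angular": [0,0,0]},{"gripper": 255,"offset": [-0.04,0.09,0],"angular": [0,0,0]},{"gripper": 255,"offset": [-0.059,0.128,0],"angular": [0,0,0]},{"gripper": 255,"offset": [-0.059,0.128,0.02],"angular": [0,0,0]},{"gripper": 255,"offset": [-0.059,0.128,0.02],"angular": [0,0,0]}])

```text
t: 5.35
eef_pos: [0.5009, -0.115, 0.3726]
tool_rot: [-0.0, 1.0, 0.017, -0.002]
contact_force: [-0.0, 0.5, 0.3]
gripper_width: 0.001
grasp_force: 0.0
```

```bash
python3 -c "
from h import *
goto([.502,-.114,.319])
m=optics.camera_model('wrist');im=optics.read_camera('wrist')
p=proj(m,np.array([.54,-.1125,.26]))[0];print(p);cv2.drawMarker(im,tuple(int(v) for v in p),(0,255,0),0,8)
cv2.imwrite('pics/w3.png',im)"
```

```text
t 5.35 pos [ 0.5009 -0.115   0.3726] F [-0.   0.5  0.3] w 0.001 offset [0.0013, -0.0009, 0.0536] ang [-0.001, 0.005, -0.003]
[318.87084612 163.25743889]
```

View pics/w3.png

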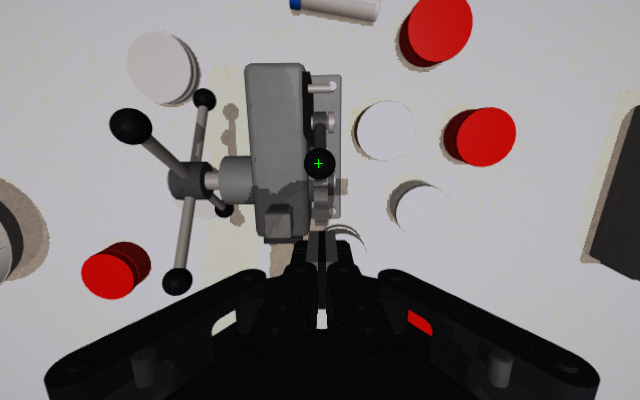

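The pawl ball is at (319,163), on the marker and in line with the closed fingers. I'll go down on its -x side and push.

drive_tool(deltas=[{"gripper": 255,"offset": [0.001,-0.001,0.025],"angular": [0,0,0]},{"gripper": 255,"offset": [0.001,-0.001,0.04],"angular": [0,0,0]},{"gripper": 255,"offset": [0.001,-0.001,0.053],"angular": [0,0,0]},{"gripper": 255,"offset": [0.001,-0.001,0.053],"angular": [0,0,0]},{"gripper": 255,"offset": [0.001,-0.001,0.053],"angular": [0,0,0]}])

```text
t: 5.9
eef_pos: [0.504, -0.1125, 0.3219]
tool_rot: [-0.0, 1.0, 0.019, 0.0]
contact_force: [0.0, 0.2, 0.3]
gripper_width: -0.0
grasp_force: 0.0
```

drive_tool(deltas=[{"gripper": 255,"offset": [0.008,0,0],"angular": [0,0,0]},{"gripper": 255,"offset": [0.014,0,0],"angular": [0,0,0]},{"gripper": 255,"offset": [0.019,0,0],"angular": [0,0,0]},{"gripper": 255,"offset": [0.023,0,0],"angular": [0,0,0]},{"gripper": 255,"offset": [0.026,0,0],"angular": [0,0,0]}])

```text
t: 6.4
eef_pos: [0.5299, -0.1121, 0.3214]
tool_rot: [-0.0, 1.0, 0.018, 0.0]
contact_force: [-0.8, -0.2, -0.5]
gripper_width: -0.0
grasp_force: 0.2
```

drive_tool(deltas=[{"gripper": 255,"offset": [0.007,0,0],"angular": [0,0,0]},{"gripper": 255,"offset": [0.014,0,0],"angular": [0,0,0]},{"gripper": 255,"offset": [0.022,0,0],"angular": [0,0,0]},{"gripper": 255,"offset": [0.03,0,0],"angular": [0,0,0]},{"gripper": 255,"offset": [0.04,0,0],"angular": [0,0,0]}])

```text
t: 6.9
eef_pos: [0.5701, -0.1107, 0.3213]
tool_rot: [0.0, 1.0, 0.018, -0.0]
contact_force: [-0.0, 0.2, -0.2]
gripper_width: 0.001
grasp_force: 0.0
```

drive_tool(deltas=[{"gripper": 255,"offset": [0.008,0,0],"angular": [0,0,0]},{"gripper": 255,"offset": [0.012,0,0],"angular": [0,0,0]},{"gripper": 255,"offset": [0.012,0,0],"angular": [0,0,0]},{"gripper": 255,"offset": [0.012,0,-0.04],"angular": [0,0,0]},{"gripper": 255,"offset": [0.012,0,-0.08],"angular": [0,0,0]}])

```text
t: 7.4
eef_pos: [0.5805, -0.1103, 0.4011]
tool_rot: [-0.0, 1.0, 0.018, -0.002]
contact_force: [0.7, -0.2, 0.2]
gripper_width: 0.004
grasp_force: 0.0
```

```bash
python3 -c "
from h import *
goto(W(.095*np.cos(np.radians(55.5)),.09,.40))
im=optics.read_camera('side'); b=cv2.resize(im[115:250,280:420],None,fx=4,fy=4,interpolation=cv2.INTER_CUBIC)
cv2.imwrite('pics/s2.png',np.clip(b*1.6,0,255).astype(np.uint8))"
```

```text
t 7.4 pos [ 0.5805 -0.1103  0.4011] F [ 0.7 -0.2  0.2] w 0.004 offset [-0.0174, -0.1264, 0.0013] ang [-0.001, 0.004, -0.0]
```

View pics/s2.png

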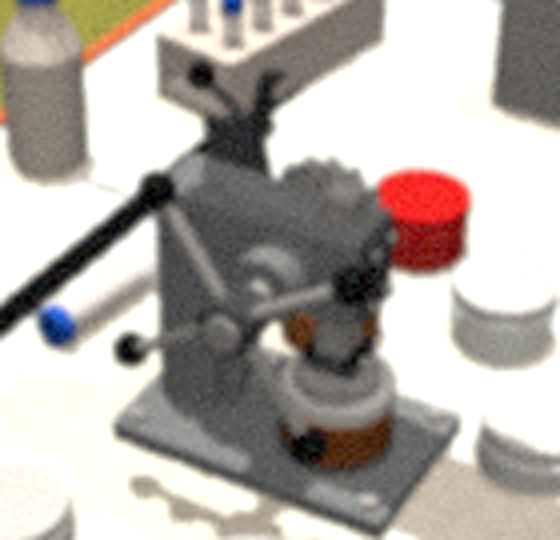

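The pawl lies thrown back: its ball is at crop (200,75) with the nose up, clear of the ratchet. I'll re-grasp ball_a and wind backward.

drive_tool(deltas=[{"gripper": 110,"offset": [-0.01,-0.045,0],"angular": [0,0,0]},{"gripper": 110,"offset": [-0.018,-0.09,0],"angular": [0,0,0]},{"gripper": 110,"offset": [-0.018,-0.126,0],"angular": [0,0,0]},{"gripper": 110,"offset": [-0.018,-0.126,0],"angular": [0,0,0]},{"gripper": 110,"offset": [-0.018,-0.126,0],"angular": [0,0,0]}])

```text
t: 7.95
eef_pos: [0.5585, 0.0156, 0.4014]
tool_rot: [0.0, 1.0, 0.019, 0.0]
contact_force: [-0.3, -1.3, 0.4]
gripper_width: 0.566
grasp_force: 0.0
```

```bash
python3 -c "
from h import *
goto([.558,.0152,.2945])
for a0,n in [(55.6,1)]:
  a=np.radians(a0)
  for i in range(1,25):
    b=a-.05*i; print(i,round(.095*(np.cos(b)-np.cos(a)),4),round(-.095*(np.sin(b)-np.sin(a)),4),end=' | ')
"
```

```text
t 7.95 pos [0.5585 0.0156 0.4014] F [-0.3 -1.3  0.4] w 0.566 offset [-0.0005, 0.0004, 0.1069] ang [0.001, -0.0, 0.002]
1 0.0039 0.0028 | 2 0.0076 0.0057 | 3 0.0111 0.0089 | 4 0.0145 0.0122 | 5 0.0177 0.0157 | 6 0.0208 0.0194 | 7 0.0236 0.0232 | 8 0.0263 0.0271 | 9 0.0288 0.0311 | 10 0.031 0.0353 | 11 0.0331 0.0396 | 12 0.0349 0.044 | 13 0.0365 0.0485 | 14 0.0379 0.053 | 15 0.039 0.0576 | 16 0.04 0.0623 | 17 0.0406 0.067 | 18 0.0411 0.0717 | 19 0.0413 0.0764 | 20 0.0413 0.0812 | 21 0.041 0.0859 | 22 0.0405 0.0907 | 23 0.0398 0.0954 | 24 0.0388 0.1 |
```

drive_tool(deltas=[{"gripper": 110,"offset": [0,0,0.045],"angular": [0,0,0]},{"gripper": 110,"offset": [0,0,0.085],"angular": [0,0,0]},{"gripper": 110,"offset": [0,0,0.107],"angular": [0,0,0]},{"gripper": 110,"offset": [0,0,0.107],"angular": [0,0,0]},{"gripper": 110,"offset": [0,0,0.107],"angular": [0,0,0]}])

```text
t: 8.45
eef_pos: [0.5592, 0.0138, 0.2948]
tool_rot: [0.0, 1.0, 0.017, 0.0]
contact_force: [0.6, 0.0, -0.0]
gripper_width: 0.57
grasp_force: 0.0
```

drive_tool(deltas=[{"gripper": 255,"offset": [0,0,0],"angular": [0,0,0]},{"gripper": 255,"offset": [0,0,0],"angular": [0,0,0]},{"gripper": 255,"offset": [0,0,0],"angular": [0,0,0]},{"gripper": 255,"offset": [0,0,0],"angular": [0,0,0]},{"gripper": 255,"offset": [0,0,0],"angular": [0,0,0]}], grip_force=50)

```text
t: 8.95
eef_pos: [0.5598, 0.0148, 0.2963]
tool_rot: [0.0, 1.0, 0.018, 0.002]
contact_force: [-1.3, -1.4, 6.0]
gripper_width: 0.249
grasp_force: 48.7
```

drive_tool(deltas=[{"gripper": 255,"offset": [0.004,0,0.003],"angular": [0,0,0]},{"gripper": 255,"offset": [0.0076,0,0.0057],"angular": [0,0,0]},{"gripper": 255,"offset": [0.0111,0,0.0089],"angular": [0,0,0]},{"gripper": 255,"offset": [0.0145,0,0.0122],"angular": [0,0,0]},{"gripper": 255,"offset": [0.0177,0,0.0157],"angular": [0,0,0]}])

```text
t: 9.45
eef_pos: [0.5773, 0.0156, 0.2811]
tool_rot: [0.0, 1.0, 0.018, 0.001]
contact_force: [-3.9, -1.2, 11.7]
gripper_width: 0.256
grasp_force: 50.5
```

drive_tool(deltas=[{"gripper": 255,"offset": [0.003,0,0.0037],"angular": [0,0,0]},{"gripper": 255,"offset": [0.006,0,0.0075],"angular": [0,0,0]},{"gripper": 255,"offset": [0.0086,0,0.0114],"angular": [0,0,0]},{"gripper": 255,"offset": [0.011,0,0.0154],"angular": [0,0,0]},{"gripper": 255,"offset": [0.0133,0,0.0196],"angular": [0,0,0]}])

```text
t: 9.95
eef_pos: [0.5917, 0.0162, 0.2621]
tool_rot: [0.0, 1.0, 0.018, 0.003]
contact_force: [0.2, -0.6, 12.5]
gripper_width: 0.248
grasp_force: 52.1
```

drive_tool(deltas=[{"gripper": 255,"offset": [0.0021,0,0.0043],"angular": [0,0,0]},{"gripper": 255,"offset": [0.0039,0,0.0087],"angular": [0,0,0]},{"gripper": 255,"offset": [0.0055,0,0.0132],"angular": [0,0,0]},{"gripper": 255,"offset": [0.0069,0,0.0177],"angular": [0,0,0]},{"gripper": 255,"offset": [0.008,0,0.0223],"angular": [0,0,0]}])

```text
t: 10.45
eef_pos: [0.6011, 0.0166, 0.2405]
tool_rot: [-0.0, 1.0, 0.018, 0.005]
contact_force: [2.7, -0.6, 11.8]
gripper_width: 0.248
grasp_force: 51.2
```

drive_tool(deltas=[{"gripper": 255,"offset": [0.001,0,0.0047],"angular": [0,0,0]},{"gripper": 255,"offset": [0.0016,0,0.0094],"angular": [0,0,0]},{"gripper": 255,"offset": [0.0021,0,0.0141],"angular": [0,0,0]},{"gripper": 255,"offset": [0.0023,0,0.0188],"angular": [0,0,0]},{"gripper": 255,"offset": [0.0023,0,0.0236],"angular": [0,0,0]}])

```text
t: 10.95
eef_pos: [0.6, 0.0166, 0.2148]
tool_rot: [0.0, 1.0, 0.018, 0.0]
contact_force: [-7.9, 0.7, 7.9]
gripper_width: 0.245
grasp_force: 60.5
```

drive_tool(deltas=[{"gripper": 255,"offset": [-0.0003,0,0.0047],"angular": [0,0,0]},{"gripper": 255,"offset": [-0.0008,0,0.0095],"angular": [0,0,0]},{"gripper": 255,"offset": [-0.0015,0,0.0142],"angular": [0,0,0]},{"gripper": 255,"offset": [-0.0025,0,0.0188],"angular": [0,0,0]},{"gripper": 255,"offset": [-0.0025,0,0.0188],"angular": [0,0,0]}])

```text
t: 11.45
eef_pos: [0.5968, 0.0164, 0.1951]
tool_rot: [-0.0, 1.0, 0.017, -0.001]
contact_force: [-4.6, 0.6, 5.8]
gripper_width: 0.251
grasp_force: 60.4
```

```bash
python3 -c "
from h import *
goto([.558,.0152,.2945])
"
```

```text
t 11.45 pos [0.5968 0.0164 0.1951] F [-4.6  0.6  5.8] w 0.251 offset [-0.039, -0.0001, -0.0993] ang [-0.0, 0.002, -0.003]
```

drive_tool(deltas=[{"gripper": 110,"offset": [0,0,0],"angular": [0,0,0]},{"gripper": 110,"offset": [0,0,0],"angular": [0,0,0]},{"gripper": 110,"offset": [0,0,0],"angular": [0,0,0]},{"gripper": 110,"offset": [0.005,0,-0.05],"angular": [0,0,0]},{"gripper": 110,"offset": [0.005,0,-0.1],"angular": [0,0,0]}])

```text
t: 11.95
eef_pos: [0.6022, 0.0165, 0.294]
tool_rot: [-0.0, 1.0, 0.019, -0.002]
contact_force: [0.7, 0.2, 0.7]
gripper_width: 0.569
grasp_force: 0.0
```

drive_tool(deltas=[{"gripper": 110,"offset": [0,0,-0.05],"angular": [0,0,0]},{"gripper": 110,"offset": [0,0,-0.105],"angular": [0,0,0]},{"gripper": 110,"offset": [-0.035,0,-0.12],"angular": [0,0,0]},{"gripper": 110,"offset": [-0.07,0,-0.12],"angular": [0,0,0]},{"gripper": 110,"offset": [-0.07,0,-0.12],"angular": [0,0,0]}])

```text
t: 12.45
eef_pos: [0.5297, 0.0142, 0.4153]
tool_rot: [0.001, 1.0, 0.019, 0.0]
contact_force: [-0.3, -1.3, 0.2]
gripper_width: 0.569
grasp_force: 0.0
```

Run:
```python
from h import *
a=np.radians(77);p=W(.095*np.cos(a),.09,.164+.095*np.sin(a)); print(p)
goto(p+[0,0,.0525])
m=optics.camera_model('wrist');im=optics.read_camera('wrist')
for d in [70,77,84]:
    a=np.radians(d);q=proj(m,W(.095*np.cos(a),.09,.164+.095*np.sin(a)))[0];print(d,q.round(1)); cv2.drawMarker(im,tuple(int(v) for v in q),(0,255,0),0,6)
cv2.imwrite('pics/w4.png',im)
```

```text
[0.52602648 0.01422892 0.25656516]
t 12.45 pos [0.5297 0.0142 0.4153] F [-0.3 -1.3  0.2] w 0.569 offset [-0.0037, -0.0003, 0.1062] ang [0.002, -0.001, 0.001]
70 [320.3 192.8]
77 [320.3 206.7]
84 [320.3 220.5]
```

View pics/w4.png

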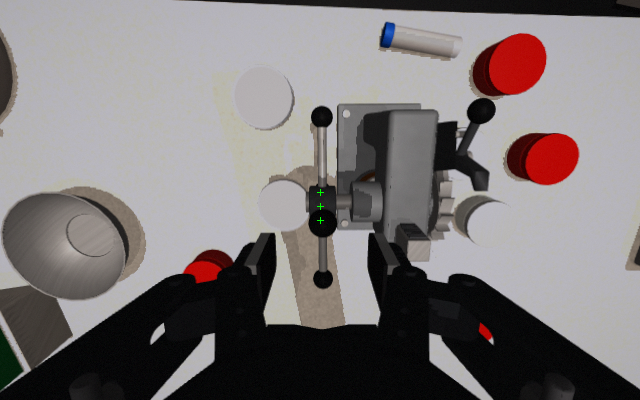

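Ball_b is at (322,223), which puts it at about 85° (wheel about 0.96). The pawl is still back, with its ball at (481,110). I'll grasp ball_b.

drive_tool(deltas=[{"gripper": 110,"offset": [-0.017,0,0.03],"angular": [0,0,0]},{"gripper": 110,"offset": [-0.017,0,0.07],"angular": [0,0,0]},{"gripper": 110,"offset": [-0.017,0,0.104],"angular": [0,0,0]},{"gripper": 110,"offset": [-0.017,0,0.104],"angular": [0,0,0]},{"gripper": 110,"offset": [-0.017,0,0.104],"angular": [0,0,0]}])

```text
t: 13.0
eef_pos: [0.5164, 0.0136, 0.3103]
tool_rot: [-0.0, 1.0, 0.019, -0.0]
contact_force: [0.7, 0.5, 1.0]
gripper_width: 0.57
grasp_force: 0.0
```

drive_tool(deltas=[{"gripper": 255,"offset": [0,0,0],"angular": [0,0,0]},{"gripper": 255,"offset": [0,0,0],"angular": [0,0,0]},{"gripper": 255,"offset": [0,0,0],"angular": [0,0,0]},{"gripper": 255,"offset": [0,0,0],"angular": [0,0,0]},{"gripper": 255,"offset": [0,0,0],"angular": [0,0,0]}], grip_force=60)

```text
t: 13.5
eef_pos: [0.5169, 0.0129, 0.3123]
tool_rot: [0.0, 1.0, 0.018, 0.002]
contact_force: [-0.0, -2.7, 5.6]
gripper_width: 0.247
grasp_force: 58.4
```

Run:
```python
from h import *
goto([.513,.0138,.311])
a=np.radians(85)
P=lambda i:np.array([.095*np.cos(a-.05*i),-.095*np.sin(a-.05*i)])
for i in range(0,30,5): print(i,[(P(i+k)-P(i)).round(4).tolist() for k in range(1,6)])
```

```text
t 13.5 pos [0.5169 0.0129 0.3123] F [-0.  -2.7  5.6] w 0.247 offset [-0.0039, -0.001, 0.0013] ang [0.001, -0.005, -0.001]
0 [[0.0047, 0.0005], [0.0094, 0.0013], [0.014, 0.0023], [0.0186, 0.0035], [0.0232, 0.005]]
5 [[0.0044, 0.0017], [0.0088, 0.0036], [0.013, 0.0057], [0.0172, 0.008], [0.0212, 0.0106]]
10 [[0.0039, 0.0027], [0.0076, 0.0057], [0.0112, 0.0088], [0.0147, 0.012], [0.0179, 0.0155]]
15 [[0.0031, 0.0036], [0.006, 0.0074], [0.0087, 0.0113], [0.0112, 0.0153], [0.0135, 0.0194]]
20 [[0.0021, 0.0043], [0.004, 0.0086], [0.0057, 0.0131], [0.0071, 0.0176], [0.0083, 0.0222]]
25 [[0.001, 0.0046], [0.0017, 0.0093], [0.0022, 0.0141], [0.0025, 0.0188], [0.0026, 0.0235]]
```

drive_tool(deltas=[{"gripper": 255,"offset": [0.0047,0,0.0005],"angular": [0,0,0]},{"gripper": 255,"offset": [0.0094,0,0.0013],"angular": [0,0,0]},{"gripper": 255,"offset": [0.014,0,0.0023],"angular": [0,0,0]},{"gripper": 255,"offset": [0.0186,0,0.0035],"angular": [0,0,0]},{"gripper": 255,"offset": [0.0232,0,0.005],"angular": [0,0,0]}])

```text
t: 14.0
eef_pos: [0.5382, 0.0139, 0.3072]
tool_rot: [0.001, 1.0, 0.018, -0.0]
contact_force: [-8.1, -1.3, 13.5]
gripper_width: 0.245
grasp_force: 60.0
```

drive_tool(deltas=[{"gripper": 255,"offset": [0.0044,0,0.0017],"angular": [0,0,0]},{"gripper": 255,"offset": [0.0088,0,0.0036],"angular": [0,0,0]},{"gripper": 255,"offset": [0.013,0,0.0057],"angular": [0,0,0]},{"gripper": 255,"offset": [0.0172,0,0.008],"angular": [0,0,0]},{"gripper": 255,"offset": [0.0172,0,0.008],"angular": [0,0,0]}])

```text
t: 14.5
eef_pos: [0.5562, 0.0151, 0.2973]
tool_rot: [-0.0, 1.0, 0.018, 0.0]
contact_force: [2.0, -0.3, 0.3]
gripper_width: -0.001
grasp_force: 1.2
```

Run:
```python
from h import *
goto([.513,.0138,.311])
im=optics.read_camera('side')
b=cv2.resize(im[115:250,280:420],None,fx=4,fy=4,interpolation=cv2.INTER_CUBIC)
cv2.imwrite('pics/s3.png',np.clip(b*1.6,0,255).astype(np.uint8))
```

```text
t 14.5 pos [0.5562 0.0151 0.2973] F [ 2.  -0.3  0.3] w -0.001 offset [-0.0432, -0.0003, -0.0137] ang [-0.0, -0.0, -0.0]
```

View pics/s3.png

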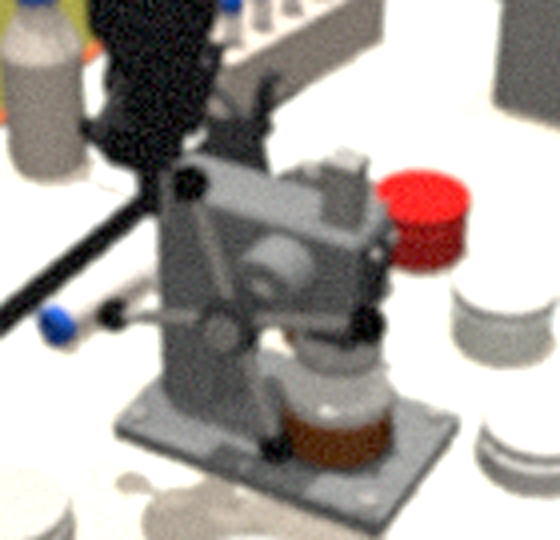

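The ball slipped out of the pads: it now sits at crop (190,183), and the gripper is shut beyond it. I'll lift, find the angle from the side camera, and re-grip harder and better centred.

drive_tool(deltas=[{"gripper": 255,"offset": [0,0,-0.05],"angular": [0,0,0]},{"gripper": 110,"offset": [0,0,-0.1],"angular": [0,0,0]},{"gripper": 110,"offset": [-0.02,0,-0.1],"angular": [0,0,0]},{"gripper": 110,"offset": [-0.02,0,-0.1],"angular": [0,0,0]},{"gripper": 110,"offset": [-0.02,0,-0.1],"angular": [0,0,0]}])

```text
t: 15.05
eef_pos: [0.5354, 0.0141, 0.3966]
tool_rot: [0.0, 1.0, 0.018, -0.001]
contact_force: [0.8, -0.2, -0.4]
gripper_width: 0.568
grasp_force: 0.0
```

drive_tool(deltas=[{"gripper": 110,"offset": [0,0,0],"angular": [0,0,0]},{"gripper": 110,"offset": [0,0,0],"angular": [0,0,0]}])

```text
t: 15.25
eef_pos: [0.536, 0.0141, 0.396]
tool_rot: [-0.0, 1.0, 0.018, -0.001]
contact_force: [-0.1, 0.2, -0.5]
gripper_width: 0.568
grasp_force: 0.0
```

Run:
```python
from h import *
def blobs(n,pr,th=38):
    im=optics.read_camera(n); m=optics.camera_model(n); g=(im.max(2)<th).astype(np.uint8)
    g=cv2.morphologyEx(g,cv2.MORPH_OPEN,np.ones((3,3) if n=='side' else (9,9),np.uint8)); k,l,s,ce=cv2.connectedComponentsWithStats(g)
    for d in pr:
        a=np.radians(d);q=proj(m,W(.095*np.cos(a),.09,.164+.095*np.sin(a)))[0]
        j=[i for i in range(1,k) if np.linalg.norm(ce[i]-q)<(12 if n=='side' else 40)]
        print(n,d,q.round(1),[(ce[i].round(1).tolist(),int(s[i,4])) for i in j])
    return im
blobs('side',[60,65,70,75,80,160,165,170,-20,-15,-10]); im=blobs('wrist',[60,65,70,75,80])
cv2.imwrite('pics/w5.png',im)
goto([.54,.015,.30])
```

```text
side 60 [320.4 160.5] [([328.3, 160.8], 57)]
side 65 [323. 160.] [([328.3, 160.8], 57)]
side 70 [325.7 159.7] [([328.3, 160.8], 57)]
side 75 [328.5 159.7] [([328.3, 160.8], 57)]
side 80 [331.4 160. ] [([328.3, 160.8], 57)]
side 160 [370.4 194.4] [([372.5, 184.7], 42), ([371.1, 197.0], 61)]
side 165 [371.2 197.4] [([371.1, 197.0], 61)]
side 170 [371.7 200.4] [([371.1, 197.0], 61)]
side -20 [307.8 193.4] [([306.6, 192.1], 19)]
side -15 [306.9 190.6] [([306.6, 192.1], 19)]
side -10 [306.2 187.9] [([306.6, 192.1], 19)]
wrist 60 [320.2 185.7] [([322.1, 212.2], 954)]
wrist 65 [320.2 195.9] [([322.1, 212.2], 954)]
wrist 70 [320.2 206.5] [([322.1, 212.2], 954)]
wrist 75 [320.2 217.2] [([322.1, 212.2], 954)]
wrist 80 [320.2 227.8] [([322.1, 212.2], 954)]
t 15.35 pos [0.5361 0.0142 0.3963] F [0.8 0.1 0.3] w 0.567 offset [0.0041, -0.0006, 0.0963] ang [-0.0, 0.002, -0.0]
```

drive_tool(deltas=[{"gripper": 110,"offset": [-0.0045,0,0.04],"angular": [0,0,0]},{"gripper": 110,"offset": [-0.0045,0,0.075],"angular": [0,0,0]},{"gripper": 110,"offset": [-0.0045,0,0.092],"angular": [0,0,0]},{"gripper": 110,"offset": [-0.0045,0,0.092],"angular": [0,0,0]},{"gripper": 110,"offset": [-0.0045,0,0.092],"angular": [0,0,0]}])

```text
t: 15.85
eef_pos: [0.5319, 0.0141, 0.3054]
tool_rot: [-0.0, 1.0, 0.018, -0.0]
contact_force: [0.7, 1.1, -0.2]
gripper_width: 0.572
grasp_force: 0.0
```

drive_tool(deltas=[{"gripper": 255,"offset": [0,0,0],"angular": [0,0,0]},{"gripper": 255,"offset": [0,0,0],"angular": [0,0,0]},{"gripper": 255,"offset": [0,0,0],"angular": [0,0,0]},{"gripper": 255,"offset": [0,0,0],"angular": [0,0,0]},{"gripper": 255,"offset": [0,0,0],"angular": [0,0,0]}], grip_force=100)

```text
t: 16.35
eef_pos: [0.5323, 0.0136, 0.3069]
tool_rot: [0.0, 1.0, 0.018, 0.002]
contact_force: [-1.3, -2.0, 5.6]
gripper_width: 0.233
grasp_force: 97.5
```

Run:
```python
from h import *
goto([.5317,.0145,.3040])
a=np.radians(73.5)
P=lambda i:np.array([.095*np.cos(a-.05*i),-.095*np.sin(a-.05*i)])
for i in range(0,25,5): print(i,[(P(i+k)-P(i)).round(4).tolist() for k in range(1,6)])
```

```text
t 16.35 pos [0.5323 0.0136 0.3069] F [-1.3 -2.   5.6] w 0.233 offset [-0.0006, -0.001, 0.0029] ang [0.001, -0.004, -0.001]
0 [[0.0045, 0.0015], [0.009, 0.0031], [0.0133, 0.0051], [0.0176, 0.0072], [0.0217, 0.0095]]
5 [[0.004, 0.0025], [0.0079, 0.0053], [0.0116, 0.0082], [0.0152, 0.0113], [0.0187, 0.0146]]
10 [[0.0033, 0.0034], [0.0064, 0.0071], [0.0093, 0.0108], [0.012, 0.0147], [0.0145, 0.0187]]
15 [[0.0023, 0.0042], [0.0044, 0.0084], [0.0063, 0.0128], [0.008, 0.0172], [0.0094, 0.0217]]
20 [[0.0012, 0.0046], [0.0022, 0.0092], [0.0029, 0.0139], [0.0034, 0.0187], [0.0037, 0.0234]]
```

drive_tool(deltas=[{"gripper": 255,"offset": [0.0045,0,0.0015],"angular": [0,0,0]},{"gripper": 255,"offset": [0.009,0,0.0031],"angular": [0,0,0]},{"gripper": 255,"offset": [0.0133,0,0.0051],"angular": [0,0,0]},{"gripper": 255,"offset": [0.0176,0,0.0072],"angular": [0,0,0]},{"gripper": 255,"offset": [0.0217,0,0.0095],"angular": [0,0,0]}])

```text
t: 16.85
eef_pos: [0.553, 0.0144, 0.2979]
tool_rot: [0.001, 1.0, 0.018, 0.0]
contact_force: [-7.7, -0.8, 13.0]
gripper_width: 0.234
grasp_force: 100.4
```

drive_tool(deltas=[{"gripper": 255,"offset": [0.0025,0,0.0015],"angular": [0,0,0]},{"gripper": 255,"offset": [0.0045,0,0.003],"angular": [0,0,0]},{"gripper": 255,"offset": [0.0055,0,0.0037],"angular": [0,0,0]},{"gripper": 255,"offset": [0.0055,0,0.0037],"angular": [0,0,0]},{"gripper": 255,"offset": [0.0055,0,0.0037],"angular": [0,0,0]}])

```text
t: 17.35
eef_pos: [0.5632, 0.0148, 0.2955]
tool_rot: [-0.0, 1.0, 0.018, 0.006]
contact_force: [10.6, -0.9, 5.4]
gripper_width: -0.002
grasp_force: 4.9
```

Run:
```python
from h import *
a=np.radians(59.2)-.07
for i in range(24):
    b=a-.035; print(i,[round(float(v),4) for v in (.095*(np.cos(b)-np.cos(a)),-.095*(np.sin(b)-np.sin(a)))],end=' '); a=b
```

```text
0 [0.0027, 0.0019] 1 [0.0026, 0.002] 2 [0.0026, 0.0021] 3 [0.0025, 0.0022] 4 [0.0024, 0.0023] 5 [0.0023, 0.0024] 6 [0.0022, 0.0025] 7 [0.0021, 0.0025] 8 [0.0021, 0.0026] 9 [0.002, 0.0027] 10 [0.0019, 0.0028] 11 [0.0018, 0.0028] 12 [0.0017, 0.0029] 13 [0.0016, 0.0029] 14 [0.0015, 0.003] 15 [0.0014, 0.003] 16 [0.0013, 0.0031] 17 [0.0011, 0.0031] 18 [0.001, 0.0032] 19 [0.0009, 0.0032] 20 [0.0008, 0.0032] 21 [0.0007, 0.0033] 22 [0.0006, 0.0033] 23 [0.0005, 0.0033]
```

The ball slipped out of the pads again, so friction is low. I'll push it down from above with closed fingers instead. Lifting and re-measuring first.

drive_tool(deltas=[{"gripper": 255,"offset": [0,0,-0.04],"angular": [0,0,0]},{"gripper": 255,"offset": [0,0,-0.08],"angular": [0,0,0]},{"gripper": 255,"offset": [0,0,-0.08],"angular": [0,0,0]},{"gripper": 255,"offset": [0,0,-0.08],"angular": [0,0,0]},{"gripper": 255,"offset": [0,0,-0.08],"angular": [0,0,0]}])

```text
t: 17.85
eef_pos: [0.5582, 0.0149, 0.3711]
tool_rot: [0.0, 1.0, 0.018, -0.001]
contact_force: [0.5, 0.7, -0.5]
gripper_width: 0.001
grasp_force: 0.0
```

```bash
cat >> h.py <<'E'
def balls(n,angs):
    im=optics.read_camera(n); m=optics.camera_model(n); g=(im.max(2)<38).astype(np.uint8)
    g=cv2.morphologyEx(g,cv2.MORPH_OPEN,np.ones((3,3) if n=='side' else (9,9),np.uint8)); k,l,s,ce=cv2.connectedComponentsWithStats(g)
    for d in angs:
        a=np.radians(d);q=proj(m,W(.095*np.cos(a),.09,.164+.095*np.sin(a)))[0]
        j=[i for i in range(1,k) if np.linalg.norm(ce[i]-q)<(8 if n=='side' else 30)]
        print(n,d,q.round(1),[(ce[i].round(1).tolist(),int(s[i,4])) for i in j])
E
python3 - <<'E'
from h import *
balls('side',[45,50,55,60,65,70,150,160,170]); balls('wrist',[50,55,60,65,70])
goto([.55,.015,.40])
E
```

```text
side 45 [313.7 163.5] []
side 50 [315.8 162.2] []
side 55 [318.  161.2] [([325.9, 160.6], 52)]
side 60 [320.4 160.5] [([325.9, 160.6], 52)]
side 65 [323. 160.] [([325.9, 160.6], 52)]
side 70 [325.7 159.7] [([325.9, 160.6], 52)]
side 150 [367.9 188.3] [([371.0, 191.6], 115)]
side 160 [370.4 194.4] [([371.0, 191.6], 115)]
side 170 [371.7 200.4] []
wrist 50 [319.9 201.5] [([313.5, 226.0], 90), ([330.0, 226.0], 99)]
wrist 55 [319.9 212.1] [([313.5, 226.0], 90), ([330.0, 226.0], 99)]
wrist 60 [319.9 223.3] [([313.5, 226.0], 90), ([330.0, 226.0], 99)]
wrist 65 [319.9 234.9] [([313.5, 226.0], 90), ([330.0, 226.0], 99)]
wrist 70 [319.9 246.6] [([313.5, 226.0], 90), ([330.0, 226.0], 99)]
t 17.95 pos [0.5581 0.0149 0.3706] F [-0.4  0.4  0.1] w -0.004 offset [-0.0082, -0.0004, -0.0294] ang [0.0, 0.003, -0.0]
```

Ball_b is at about 69° (wheel about 1.24). I'll tilt the tool 40° so the closed fingertips push along the tangent.

Run:
```python
from h import *
def tp(al,gap,tau):
    a=np.radians(al);t=np.radians(tau);d=.085+gap
    return W(.095*np.cos(a)-d*np.sin(t),.09,.164+.095*np.sin(a)+d*np.cos(t))
p=tp(69,.03,40);print(p);goto(p,-np.radians(40))
```

```text
[0.46482243 0.01196334 0.34078525]
t 17.95 pos [0.5581 0.0149 0.3706] F [-0.4  0.4  0.1] w -0.004 offset [-0.0932, -0.0005, 0.03] ang [0.0, 0.892, -0.0]
```

drive_tool(deltas=[{"gripper": 255,"offset": [-0.03,0,-0.03],"angular": [0,0.18,0]},{"gripper": 255,"offset": [-0.06,0,-0.03],"angular": [0,0.36,0]},{"gripper": 255,"offset": [-0.093,0,-0.02],"angular": [0,0.54,0]},{"gripper": 255,"offset": [-0.093,0,0],"angular": [0,0.72,0]},{"gripper": 255,"offset": [-0.093,0,0.03],"angular": [0,0.89,0]}])

```text
t: 18.45
eef_pos: [0.4653, 0.0104, 0.3471]
tool_rot: [-0.004, 0.942, 0.016, 0.335]
contact_force: [2.0, -1.0, -1.0]
gripper_width: -0.002
grasp_force: 0.0
```

drive_tool(deltas=[{"gripper": 255,"offset": [0,0,0],"angular": [0,0,0]},{"gripper": 255,"offset": [0,0,0],"angular": [0,0,0]},{"gripper": 255,"offset": [0,0,0],"angular": [0,0,0]}])

```text
t: 18.75
eef_pos: [0.4687, 0.0107, 0.3489]
tool_rot: [-0.004, 0.943, 0.016, 0.332]
contact_force: [0.6, 0.7, 0.6]
gripper_width: -0.001
grasp_force: 0.0
```

```bash
cat >> h.py <<'E'
def tp(al,gap,tau):
    a=np.radians(al);t=np.radians(tau);d=.085+gap
    return W(.095*np.cos(a)-d*np.sin(t),.09,.164+.095*np.sin(a)+d*np.cos(t))
E
python3 - <<'E'
from h import *
goto(tp(69,0,40),-np.radians(40)); print(bot.get_obs()['q'])
balls('side',[66,69,72])
E
```

```text
t 18.75 pos [0.4687 0.0107 0.3489] F [0.6 0.7 0.6] w -0.001 offset [-0.0074, -0.0016, 0.0339] ang [0.007, 0.027, -0.002]
[ 0.32946717 -0.12592559 -0.49262552  2.31534119  0.13352493  0.26942556
 -1.83404829]
side 66 [323.5 159.9] [([325.9, 160.9], 55)]
side 69 [325.1 159.7] [([325.9, 160.9], 55)]
side 72 [326.8 159.7] [([325.9, 160.9], 55)]
```

drive_tool(deltas=[{"gripper": 255,"offset": [-0.007,-0.0015,0.01],"angular": [0,0.02,0]},{"gripper": 255,"offset": [-0.007,-0.0015,0.02],"angular": [0,0.02,0]},{"gripper": 255,"offset": [-0.007,-0.0015,0.03],"angular": [0,0.02,0]},{"gripper": 255,"offset": [-0.007,-0.0015,0.034],"angular": [0,0.02,0]},{"gripper": 255,"offset": [-0.007,-0.0015,0.036],"angular": [0,0.02,0]}])

```text
t: 19.3
eef_pos: [0.4869, 0.0128, 0.3172]
tool_rot: [-0.004, 0.94, 0.016, 0.341]
contact_force: [-6.2, 0.1, 12.0]
gripper_width: 0.0
grasp_force: 6.2
```

Run:
```python
from h import *
o=bot.get_obs();print(o['contact_force'].round(1) if hasattr(o['contact_force'],'round') else o['contact_force'])
goto(tp(69,0,40),-np.radians(40))
R=R0(-np.radians(40))
for al in range(69,20,-3):
    print(al,(1e3*R.inv().apply(tp(al-3,0,40)-tp(al,0,40))).round(1).tolist())
```

```text
[-6.2  0.1 12. ]
t 19.3 pos [0.4869 0.0128 0.3172] F [-6.2  0.1 12. ] w 0.0 offset [-0.0018, 0.0, -0.0023] ang [0.007, 0.002, -0.002]
69 [2.3, -0.0, 4.4]
66 [2.1, 0.0, 4.5]
63 [1.8, 0.0, 4.6]
60 [1.6, -0.0, 4.7]
57 [1.3, -0.0, 4.8]
54 [1.1, -0.0, 4.9]
51 [0.8, 0.0, 4.9]
48 [0.6, -0.0, 4.9]
45 [0.3, 0.0, 5.0]
42 [0.0, -0.0, 5.0]
39 [-0.2, -0.0, 5.0]
36 [-0.5, 0.0, 5.0]
33 [-0.7, 0.0, 4.9]
30 [-1.0, 0.0, 4.9]
27 [-1.2, -0.0, 4.8]
24 [-1.5, -0.0, 4.7]
21 [-1.7, 0.0, 4.7]
```

drive_tool(deltas=[{"gripper": 255,"offset": [0.002,0,0.004],"angular": [0,0,0]},{"gripper": 255,"offset": [0.004,0,0.008],"angular": [0,0,0]},{"gripper": 255,"offset": [0.006,0,0.012],"angular": [0,0,0]},{"gripper": 255,"offset": [0.007,0,0.015],"angular": [0,0,0]},{"gripper": 255,"offset": [0.007,0,0.015],"angular": [0,0,0]}])

```text
t: 19.8
eef_pos: [0.5025, 0.0135, 0.311]
tool_rot: [-0.004, 0.939, 0.016, 0.342]
contact_force: [-0.9, 0.8, 7.4]
gripper_width: -0.001
grasp_force: 3.0
```

```bash
cat >> h.py <<'E'
def state(tau=40):
    o=bot.get_obs(); R=Ro.from_quat(np.roll(o['tool_rot'],-1)); tz=R.as_matrix()[:,2]; F=np.array(o['contact_force'])
    b=np.array(o['eef_pos'])+.085*tz-W(0,.09,.164); f=float(F@tz)
    # solve angle: ball on circle and in plane of tip
    tau=np.arctan2(tz[0],-tz[2]); k=(b@np.array([np.sin(tau),0,-np.cos(tau)]))/.095; al=tau+np.arccos(0) - np.arccos(0) 
    # ball along tz = .095*sin(tau-al)
    al=tau-np.arcsin(np.clip(k,-1,1)); dx=float(b@np.array([np.cos(tau),0,np.sin(tau)])-.095*np.cos(al-tau))
    print('t',round(o['t'],2),'push',round(-f,1),'alpha',round(np.degrees(al),1),'wheel',round(np.radians(140)-al,3),'sideoff mm',round(dx*1e3,1),'tang',round(-f*np.cos(al-tau),1))
E
python3 - <<'E'
from h import *
state(); balls('side',[54,57,60,63])
E
```

```text
t 19.8 push 6.2 alpha 57.8 wheel 1.435 sideoff mm 2.4 tang 5.9
side 54 [317.5 161.4] []
side 57 [318.9 160.9] []
side 60 [320.4 160.5] []
side 63 [321.9 160.1] []
```

drive_tool(deltas=[{"gripper": 255,"offset": [0,0,0.001],"angular": [0,0,0]},{"gripper": 255,"offset": [0,0,0.002],"angular": [0,0,0]},{"gripper": 255,"offset": [0,0,0.003],"angular": [0,0,0]}])

```text
t: 20.15
eef_pos: [0.5048, 0.0136, 0.3095]
tool_rot: [-0.004, 0.939, 0.016, 0.343]
contact_force: [-4.2, 0.7, 12.5]
gripper_width: 0.001
grasp_force: 5.9
```

```bash
python3 -c "
from h import *
state()"
```

```text
t 20.15 push 12.2 alpha 56.1 wheel 1.464 sideoff mm 2.5 tang 11.8
```

drive_tool(deltas=[{"gripper": 255,"offset": [0,0,0],"angular": [0,0,0]},{"gripper": 255,"offset": [0,0,0],"angular": [0,0,0]}])

```text
t: 20.35
eef_pos: [0.5048, 0.0136, 0.3095]
tool_rot: [-0.004, 0.939, 0.016, 0.343]
contact_force: [-2.3, 0.3, 10.3]
gripper_width: -0.001
grasp_force: 4.6
```

drive_tool(deltas=[{"gripper": 255,"offset": [0,0,-0.001],"angular": [0,0,0]},{"gripper": 255,"offset": [0,0,-0.001],"angular": [0,0,0]},{"gripper": 255,"offset": [0,0,-0.001],"angular": [0,0,0]}])

```text
t: 20.65
eef_pos: [0.5011, 0.0129, 0.3067]
tool_rot: [-0.004, 0.94, 0.016, 0.34]
contact_force: [-0.5, -0.2, 3.5]
gripper_width: 0.003
grasp_force: 1.5
```

Run:
```python
from h import *
state()
im=optics.read_camera('side'); b=cv2.resize(im[165:235,325:395],None,fx=8,fy=8,interpolation=cv2.INTER_CUBIC)
a=cv2.resize(cv2.imread('pics/side0.png')[165:235,325:395],None,fx=3.4,fy=3.4,interpolation=cv2.INTER_CUBIC)
b=np.clip(b*1.8,0,255).astype(np.uint8); a=np.clip(a*1.8,0,255).astype(np.uint8)
c=np.zeros((560,800,3),np.uint8); c[:,:560]=b; c[:238,562:800]=a
m=optics.camera_model('side')
for z in (.128,.118,.108):
  q=proj(m,np.array([W(-.046,.018,z),W(-.010,.018,z),W(-.046,-.018,z)])); print(z,((q-[325,165])*8).round().tolist())
q=proj(m,np.array([W(-.049,.025,.128),W(.0,.025,.128)]));print('headedge',((q-[325,165])*8).round().tolist())
cv2.imwrite('pics/s4.png',c)
```

```text
t 20.65 push 3.0 alpha 56.3 wheel 1.461 sideoff mm -2.7 tang 2.9
0.128 [[337.0, 247.0], [238.0, 213.0], [388.0, 190.0]]
0.118 [[335.0, 272.0], [238.0, 238.0], [386.0, 214.0]]
0.108 [[334.0, 296.0], [237.0, 262.0], [385.0, 239.0]]
headedge [[335.0, 262.0], [201.0, 215.0]]
```

View pics/s4.png

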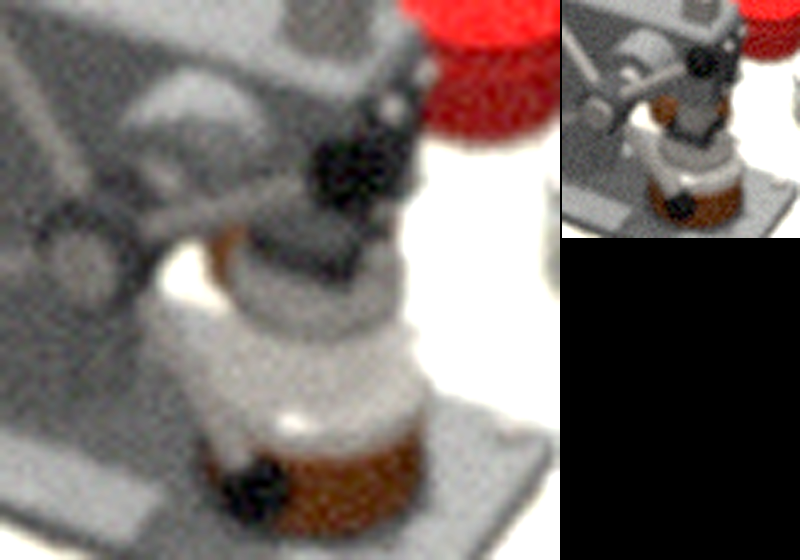

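Run:
```python
from h import *
im=cv2.imread('pics/side0.png').astype(int)
m=optics.camera_model('side')
print('cols',list(range(350,376)))
for r in range(186,214): print(r,' '.join('%3d%s'%(im[r,c].max(),'*' if im[r,c,2]-im[r,c,0]>20 else ' ') for c in range(350,376)))
for z in (.088,.098,.108,.118,.128):
  print(z,[proj(m,W(x/1e3,y/1e3,z))[0].round(1).tolist() for x,y in((-10,18),(-46,18),(-46,-18),(-17,11),(-39,11),(-39,-11))])
```

```text
cols [350, 351, 352, 353, 354, 355, 356, 357, 358, 359, 360, 361, 362, 363, 364, 365, 366, 367, 368, 369, 370, 371, 372, 373, 374, 375]
186  57   64   80   86   93   92   90   83   81   73   64   55   22   23    0   14    8    2   16   23   23   27   35   19   23   29 
187  75   80   91   95   89   83   77   71   61   61   56   39   41   25   22   16   13   24   16   27   28   28   27   25   22   41 
188  85   87   89   81   73   69   62   57   53   43   47   46   41   43   34   36   33   31   37   39   30   27   25   17   18   40 
189  85   77   72   63   62   55   45   52   56   41   47   53   43   44   41   41   44   51   45   36   29   26   39   39   39   60 
190  70   57   62   54   49   48   46   46   49   46   44   45   47   49   50   49   50   49   50   36   32   36   48   40   60   94 
191  57   56   47   48   44   44   44   43   50   47   44   49   53   42   49   48   46   49   46   37   30   33   51   61   77  121 
192  48   47   49   45   51   42   47   55   48   47   45   48   49   44   46   46   47   52   41   35   36   37   54   62   84  129 
193  49   51   46   46   5
[... 2602 characters left out ...]
   75   74   75   75   75   71   64   75   88   97 
213  68   79   77   88   83   75   73   67   65   60   65   70   77   72   71   74   71   70   68   67   66   73   78   83   95  101 
0.088 [[354.5, 203.7], [366.5, 208.0], [372.7, 200.8], [358.0, 203.1], [365.4, 205.7], [369.2, 201.3]]
0.098 [[354.5, 200.8], [366.6, 205.0], [372.9, 197.8], [358.1, 200.2], [365.5, 202.8], [369.4, 198.4]]
0.108 [[354.6, 197.8], [366.8, 202.0], [373.1, 194.8], [358.2, 197.2], [365.6, 199.8], [369.5, 195.4]]
0.118 [[354.7, 194.7], [366.9, 199.0], [373.3, 191.8], [358.3, 194.2], [365.8, 196.7], [369.7, 192.4]]
0.128 [[354.8, 191.7], [367.1, 195.9], [373.4, 188.8], [358.4, 191.1], [365.9, 193.7], [369.8, 189.3]]
```

The dark stripe at about (300,262) is the bottom of the collar. From the initial image the collar top sits at about z 0.097, so the stop should come near wheel 1.7 (about 25 mm more of ball travel). Stiffness along the push is about 8 N/mm. I'll advance a safe portion, then take small steps.

drive_tool(deltas=[{"gripper": 255,"offset": [0.003,0,0.002],"angular": [0,0,0]},{"gripper": 255,"offset": [0.004,0,0.004],"angular": [0,0,0]},{"gripper": 255,"offset": [0.005,0,0.006],"angular": [0,0,0]},{"gripper": 255,"offset": [0.005,0,0.0075],"angular": [0,0,0]},{"gripper": 255,"offset": [0.005,0,0.0085],"angular": [0,0,0]}])

```text
t: 21.2
eef_pos: [0.509, 0.0132, 0.302]
tool_rot: [-0.004, 0.941, 0.016, 0.339]
contact_force: [-5.9, 0.0, 7.3]
gripper_width: -0.0
grasp_force: 4.6
```

```bash
python3 -c "
from h import *
state()"
```

```text
t 21.2 push 9.4 alpha 50.9 wheel 1.555 sideoff mm -1.9 tang 9.2
```

drive_tool(deltas=[{"gripper": 255,"offset": [0,0,0.001],"angular": [0,0,0]},{"gripper": 255,"offset": [0.0005,0,0.002],"angular": [0,0,0]},{"gripper": 255,"offset": [0.001,0,0.003],"angular": [0,0,0]}])

```text
t: 21.5
eef_pos: [0.5116, 0.0133, 0.3004]
tool_rot: [-0.004, 0.941, 0.016, 0.339]
contact_force: [-6.5, 1.2, 6.4]
gripper_width: -0.001
grasp_force: 4.4
```

drive_tool(deltas=[{"gripper": 255,"offset": [0,0,0.001],"angular": [0,0,0]},{"gripper": 255,"offset": [0.0005,0,0.002],"angular": [0,0,0]},{"gripper": 255,"offset": [0.0005,0,0.003],"angular": [0,0,0]}])

```text
t: 21.8
eef_pos: [0.514, 0.0134, 0.2985]
tool_rot: [-0.004, 0.941, 0.016, 0.339]
contact_force: [-6.3, 0.3, 7.2]
gripper_width: 0.002
grasp_force: 4.6
```

Force is 9.6 N and still moving freely (wheel about 1.62).

drive_tool(deltas=[{"gripper": 255,"offset": [0,0,0.0008],"angular": [0,0,0]},{"gripper": 255,"offset": [0.0003,0,0.0016],"angular": [0,0,0]},{"gripper": 255,"offset": [0.0003,0,0.0024],"angular": [0,0,0]}])

```text
t: 22.1
eef_pos: [0.5159, 0.0135, 0.2971]
tool_rot: [-0.004, 0.941, 0.016, 0.339]
contact_force: [-5.5, 0.0, 7.1]
gripper_width: -0.001
grasp_force: 4.6
```

drive_tool(deltas=[{"gripper": 255,"offset": [0,0,0.0008],"angular": [0,0,0]},{"gripper": 255,"offset": [0.0003,0,0.0016],"angular": [0,0,0]},{"gripper": 255,"offset": [0.0003,0,0.0024],"angular": [0,0,0]}])

```text
t: 22.4
eef_pos: [0.5178, 0.0136, 0.2956]
tool_rot: [-0.004, 0.941, 0.016, 0.339]
contact_force: [-5.5, -0.2, 7.1]
gripper_width: 0.001
grasp_force: 4.6
```

drive_tool(deltas=[{"gripper": 255,"offset": [0,0,0.0008],"angular": [0,0,0]},{"gripper": 255,"offset": [0,0,0.0016],"angular": [0,0,0]},{"gripper": 255,"offset": [0,0,0.0024],"angular": [0,0,0]}])

```text
t: 22.7
eef_pos: [0.5196, 0.0137, 0.294]
tool_rot: [-0.004, 0.94, 0.016, 0.339]
contact_force: [-5.3, 0.0, 8.2]
gripper_width: 0.001
grasp_force: 4.6
```

drive_tool(deltas=[{"gripper": 255,"offset": [0,0,0.0008],"angular": [0,0,0]},{"gripper": 255,"offset": [0,0,0.0016],"angular": [0,0,0]},{"gripper": 255,"offset": [0,0,0.0024],"angular": [0,0,0]}])

```text
t: 23.0
eef_pos: [0.5214, 0.0137, 0.2924]
tool_rot: [-0.004, 0.94, 0.016, 0.34]
contact_force: [-4.5, -0.5, 7.6]
gripper_width: -0.005
grasp_force: 4.7
```

```bash
python3 -c "
from h import *
state()"
```

```text
t 23.0 push 8.7 alpha 41.6 wheel 1.718 sideoff mm -0.1 tang 8.7
```

drive_tool(deltas=[{"gripper": 255,"offset": [0,0,0.0007],"angular": [0,0,0]},{"gripper": 255,"offset": [0,0,0.0014],"angular": [0,0,0]},{"gripper": 255,"offset": [0,0,0.0022],"angular": [0,0,0]}])

```text
t: 23.3
eef_pos: [0.5229, 0.0138, 0.2909]
tool_rot: [-0.004, 0.94, 0.016, 0.34]
contact_force: [-3.7, -0.7, 8.8]
gripper_width: -0.0
grasp_force: 4.7
```

drive_tool(deltas=[{"gripper": 255,"offset": [0,0,0.0007],"angular": [0,0,0]},{"gripper": 255,"offset": [0,0,0.0014],"angular": [0,0,0]},{"gripper": 255,"offset": [0,0,0.0022],"angular": [0,0,0]}])

```text
t: 23.6
eef_pos: [0.5245, 0.0139, 0.2894]
tool_rot: [-0.004, 0.94, 0.016, 0.34]
contact_force: [-3.1, 0.7, 9.2]
gripper_width: -0.003
grasp_force: 4.7
```

drive_tool(deltas=[{"gripper": 255,"offset": [0,0,0.0007],"angular": [0,0,0]},{"gripper": 255,"offset": [0,0,0.0014],"angular": [0,0,0]},{"gripper": 255,"offset": [-0.0002,0,0.0022],"angular": [0,0,0]}])

```text
t: 23.9
eef_pos: [0.526, 0.014, 0.2878]
tool_rot: [-0.004, 0.94, 0.016, 0.34]
contact_force: [-3.4, -0.6, 9.6]
gripper_width: -0.001
grasp_force: 4.7
```

drive_tool(deltas=[{"gripper": 255,"offset": [0,0,0.0008],"angular": [0,0,0]},{"gripper": 255,"offset": [-0.0001,0,0.0016],"angular": [0,0,0]},{"gripper": 255,"offset": [-0.0002,0,0.0024],"angular": [0,0,0]}])

```text
t: 24.2
eef_pos: [0.5276, 0.014, 0.2861]
tool_rot: [-0.004, 0.94, 0.016, 0.341]
contact_force: [-3.5, 0.3, 9.9]
gripper_width: 0.005
grasp_force: 4.7
```

drive_tool(deltas=[{"gripper": 255,"offset": [0,0,0.0008],"angular": [0,0,0]},{"gripper": 255,"offset": [-0.0001,0,0.0016],"angular": [0,0,0]},{"gripper": 255,"offset": [-0.0002,0,0.0024],"angular": [0,0,0]}])

```text
t: 24.5
eef_pos: [0.5291, 0.0141, 0.2844]
tool_rot: [-0.004, 0.94, 0.016, 0.341]
contact_force: [-7.6, -0.0, 16.7]
gripper_width: 0.002
grasp_force: 8.6
```

drive_tool(deltas=[{"gripper": 255,"offset": [0,0,0.0003],"angular": [0,0,0]},{"gripper": 255,"offset": [0,0,0.0006],"angular": [0,0,0]},{"gripper": 255,"offset": [0,0,0.0006],"angular": [0,0,0]}])

```text
t: 24.8
eef_pos: [0.5293, 0.0141, 0.2842]
tool_rot: [-0.004, 0.94, 0.016, 0.341]
contact_force: [-8.6, -0.5, 16.9]
gripper_width: -0.004
grasp_force: 9.6
```

```bash
python3 -c "
from h import *
state()"
```

```text
t 24.8 push 18.5 alpha 34.7 wheel 1.837 sideoff mm 1.3 tang 18.4
```

The wheel is firm against its stop: force doubled with no further motion at wheel 1.84. I'll retreat along the tool axis.

drive_tool(deltas=[{"gripper": 255,"offset": [0,0,-0.002],"angular": [0,0,0]},{"gripper": 255,"offset": [0,0,-0.01],"angular": [0,0,0]},{"gripper": 255,"offset": [0,0,-0.04],"angular": [0,0,0]},{"gripper": 255,"offset": [0,0,-0.08],"angular": [0,0,0]},{"gripper": 255,"offset": [0,0,-0.08],"angular": [0,0,0]}])

```text
t: 25.3
eef_pos: [0.4894, 0.008, 0.3268]
tool_rot: [0.002, 0.942, 0.013, 0.336]
contact_force: [-0.2, -0.3, -0.2]
gripper_width: 0.002
grasp_force: 0.0
```

drive_tool(deltas=[{"gripper": 255,"offset": [0,0,0],"angular": [0,0,0]},{"gripper": 255,"offset": [0,0,0],"angular": [0,0,0]},{"gripper": 255,"offset": [0,0,0],"angular": [0,0,0]},{"gripper": 255,"offset": [0,0,0],"angular": [0,0,0]},{"gripper": 255,"offset": [0,0,0],"angular": [0,0,0]}])

```text
t: 25.8
eef_pos: [0.4902, 0.0084, 0.3265]
tool_rot: [0.002, 0.942, 0.013, 0.336]
contact_force: [0.2, 0.7, 0.6]
gripper_width: 0.001
grasp_force: 0.0
```

Run:
```python
from h import *
o=bot.get_obs();print(np.round(o['contact_force'],1),np.round(o['eef_pos'],3),o['t'])
balls('side',[30,33,36,39,120,125,130]); 
im=optics.read_camera('side'); g=(im.max(2)<38).astype(np.uint8)[120:150,315:365]
k,l,s,ce=cv2.connectedComponentsWithStats(g);print('pawl region',[((ce[i]+[315,120]).round(1).tolist(),int(s[i,4])) for i in range(1,k) if s[i,4]>8])
m=optics.camera_model('side'); print([proj(m,W(.055+.052*np.cos(a),-.036,.216+.052*np.sin(a)))[0].round(1).tolist() for a in (np.radians(35),np.radians(50),np.radians(120))])
```

```text
[0.2 0.7 0.6] [0.49  0.008 0.327] 25.8
side 30 [308.9 168.4] []
side 33 [309.7 167.3] []
side 36 [310.6 166.2] []
side 39 [311.5 165.2] []
side 120 [355.2 171.7] [([358.6, 175.0], 64)]
side 125 [357.8 174.2] [([358.6, 175.0], 64)]
side 130 [360.2 176.8] [([358.6, 175.0], 64)]
pawl region [([350.0, 132.7], 513), ([330.1, 133.4], 25)]
[[329.8, 132.7], [332.7, 130.2], [352.8, 134.2]]
```

The pawl ball at (330,133) matches the thrown-back position, and the tool is clear with no force on it. Handing in.

```bash
python3 -c "
from station import bot
print(bot.hand_in())"
```

```text
the job is handed in; nothing more can be done
None
```

I released the press and handed the job in; the verdict was not shown. The wheel was eased forward about 0.1 rad, the pawl was thrown right back, and the ram was wound up until it stood firm against its stop at a wheel angle of about 1.84 rad. The last push was about 18 N, and the tool ended clear of everything.

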